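# Stand a glaze test tile in the display rack and set the viewing lamp

### The arm

A 6-joint arm with a two-finger parallel gripper is mounted at the origin on the work surface. World frame = base frame: x ahead of the robot, y to its left, z up, the work surface at z = 0. Lengths are in mm, angles in degrees, forces in N, time in s.
With the tool pointing down it reaches from about 300 to 850 mm from the base axis. Payload 4.2 kg.
Tool frame: the origin (TCP) lies midway between the tips of the shut fingers; the grasp point (between the pads) lies 19 mm behind it; z points along the fingers, y is the line along which they close (so a half turn about z gives the same grasp; the last joint's range is limited). The gripper opens to 91 mm and grips with 3 to 60 N. Pads are 32 mm wide; open, the fingers measure 118 mm over their backs; the gripper's body (76 mm by 178 mm) begins 60 mm behind the grasp point.
Start: joints at [-71.849, 18.312, 89.639, -0, 72.044, -1.146], TCP at [190.023, -542.71, 213.976] pointing down, gripper open.
Joint ranges: [-177.97, 177.97], [-48.28, 115.42], [12.27, 149.76], [-77.06, 257.06], [2.81, 150.46], [-146.56, 146.56]. Speed limits (degrees/s): [147.25, 147.25, 180, 180, 180, 180].

### API

Orientations are given as [roll, pitch, yaw] about the fixed x, y, z axes, in that order (R = Rz(yaw) Ry(pitch) Rx(roll)).
In Python, from workcell import state, grab_frame, camera_model, workorder gives the robot as it stands.
- The arm moves only by the tool carry_out, never from a script. Its argument "commands" is a list of rows, each a list of 7 numbers: the turn, a rotation vector about the tool's x, y, z in degrees, then the shift along the tool's x, y, z in mm, then the opening, from -1 (shut) to 1 (fully open). In form: [[ax, ay, az, dx, dy, dz, hand], ...]. A call has 1 to 20 rows; each row is the pose to reach, as a shift and turn from the pose commanded when the call began, along the tool's axes at that moment; what a row does not reach only later rows make up. A row lasts 1/10 s, in which the tool goes at most 50 mm and 8.59 degrees, less where a joint would pass 70% of its speed; a pose out of reach is approached as far as the arm can. A call with a gripper value outside its range is refused whole. The fingers move at their own pace and stop on an object; "force" is the grip in N (left out, the last holds). Time passes only in rows, so rows that repeat a pose let the fingers close. It gives the time, the measured TCP pose, the force, the opening and the grip force at its end, in the units of the state.
- state(): the state, without advancing time (a new reading comes with each control period).
- grab_frame(name): name is "side" or "top" or "wrist"; returns the picture (384x512x3 uint8, red, green, blue); there is no depth.
- camera_model(name): a dict with "fx", "fy", "cx", "cy" (pixels), "origin" and "rotation" of the camera in the world; the wrist camera has in their place "mount" (4x4, takes a point from camera to tool coordinates, whose origin is the TCP and whose axes are the flange's). Camera axes: x right, y up, looking along -z (the intrinsics and any distortion apply to the point x, -y, -z); pixel columns grow to the right and rows downward; lengths in mm; the calibration is good to about 2 mm. The wrist camera is an equidistant fisheye: a pixel r from the principal point sees the ray r / f radians off the axis. A picture is of the moment at which its call begins: read the wrist's pose just before it. camera_model takes no time and is no camera call.
- workorder.job_done(): hands the job in; it is judged then, once.
The state is a dict: "time_s": time; "qpos": joint angles; "qvel": joint speeds; "effort": joint torques, N m; "ee_pos": TCP position; "ee_rot": TCP orientation; "force": force on the tool from outside, world axes, zero at the start; "torque": the same for the moment, N m; "gripper_width": finger opening in mm; "gripper_force": force on a finger pad.
Only numpy, scipy, OpenCV 4.12 (cv2) and the standard library are available. Lean on these libraries where they do the work, as an engineer would, in place of code of your own. Each camera call takes 0.05 s, during which the arm holds its last target. There are 200 camera calls.

### The job

Take the fired glaze test tile off the little wooden easel and lower it, without dropping it, into the empty slot of the display rack, so that it stands upright on the slot floor with its glazed face looking the same way as the other tiles, which stay as they are. To judge it in our usual light, slide the lamp's dimmer along until its grip is at the long mark.

Things in the scene. Friction and masses are not known exactly. Their poses are not given: they have to be found in the camera images.
- tile: the tall fired test tile, 62 mm wide, 10 mm thick, 130 mm high, 130 to 210 g: bare terracotta with cream glaze on one face above the foot. At the start it leans on the easel, 22 degrees (0.38 rad) off upright, its top towards the robot. Origin: centre of its bottom end. Axes: x through the thickness, out of the glazed face; y along the width; z up along its length
- tile_face (a point): point on the glazed-side face of the tile, 10 mm above its bottom end, in the middle of the width (tile frame x +5 mm)
- stand: fixed wooden plate easel (120 mm deep, 70 mm wide) that holds the tile; its two uprights back the tile on the side towards the robot up to 78 mm along the tile's length, two toes 12 mm high stand in front of its bottom end, so the upper 52 mm of the tile is free on all sides. Origin on the table under it, x towards the side the tile faces
- rack: fixed wooden display rack, 70 mm deep, 350 mm long, 36 mm high, with four blind slots end to end along its length, 84 mm apart centre to centre; each slot is 12.6 mm by 68 mm with a small chamfer at the mouth, and 24 mm deep (floor 12 mm above the table). Origin at the centre of its underside, x to its front, the way all the glazed faces look (away from the robot), y along its length, z up
- free_slot: the empty slot of the rack. Origin at the centre of the slot floor, 12 mm above the table and 24 mm below the rack's top; axes like the rack's: x through the slot's 12.6 mm width to the rack's front, y along its 68 mm length, z up. Any of the four slots may be the empty one
- tile_a: a shorter tile already standing in the rack, 62 mm by 10 mm, 100 mm high; origin at the centre of its bottom end, z up. Not to be knocked or moved
- tile_b: an arch-topped tile already standing in the rack, 62 mm by 10 mm, 108 mm high; origin at the centre of its bottom end, z up. Not to be knocked or moved
- tile_c: the shortest tile already standing in the rack, 62 mm by 10 mm, 92 mm high; origin at the centre of its bottom end, z up. Not to be knocked or moved
- dimmer_base: fixed grey slide-dimmer box of the viewing lamp, 70 mm (x) by 150 mm (y) by 28 mm high, a straight track along y in the middle of its top, six short black ticks 15 mm apart along one side and one long black mark that stands out on both sides of the track, across it. Origin at the centre of its underside, z up. The easel and the dimmer box change sides of the bench
- dimmer (a joint): position of the dimmer's grip along its track in m, growing along the box's +y: 0 at one end stop, 0.090 at the other; 0.060 at the long mark. It takes about 1.5 N to slide and stays where it is left
- dimmer_top (a point): centre of the top of the dimmer's black grip, 50 mm above the table; the grip is 12 mm long along the track, 22 mm across it and stands free 20 mm high, with a white line across its top
- dimmer_mark (a point): where dimmer_top is when the grip is exactly at the long mark
Things that resemble listed ones, but are neither listed nor needed, are in the scene too. Leave any green look-alike of the tile alone.

How it is judged (in metres and radians):
At the end, for the whole second after the job is handed in: The tall tile stands at rest in the empty slot, within 4 mm of its floor, 6 mm of its centre and 0.2 rad of upright, glazed face like the others. The dimmer's grip is within 5 mm of the long mark. The other three tiles stand within 10 mm of where they were and 0.25 rad of upright (z of tile in the frame of free_slot below 0.004 m and horizontal distance between tile and free_slot below 0.006 m and angle between tile's own z axis and vertical below 0.2 rad and x of tile_face in the frame of free_slot above 0 m and linear speed of tile below 0.02 m/s and value of joint dimmer between 0.055 and 0.065 m and angle between each of tile_a, tile_b, tile_c's own z axis and vertical below 0.25 rad and distance of each of tile_a, tile_b, tile_c from where it was at the start of the episode below 0.01 m); the robot touches nothing.
It fails at once if the tile is dropped: it moves faster than 0.6 m/s with no finger touching it (linear speed of tile above 0.6 m/s and contact force between the fingers and tile below 0.01 N).
It fails at once if another tile is knocked over or out of its slot (moved more than 15 mm or tilted more than 0.4 rad) (distance of any of tile_a, tile_b, tile_c from where it was at the start of the episode above 0.015 m or angle between any of tile_a, tile_b, tile_c's own z axis and vertical above 0.4 rad).
It also fails if it takes over 54 s, if anything falls off the work surface, if the arm or the gripper's body presses on something with over 40 N, if the wrist force passes 120 N, or if a joint passes its speed limit or range.

## Working session

There is one attempt and no reset: what is moved stays moved. The work goes in short steps, Python scripts to look and compute and a tool call to move; the robot and the scene stay as the last step left them, time stands still between calls to the robot, and variables do not carry over. Pictures are saved under pics/ and viewed, at most 12 in all, crops included, and the job is handed in when it is done.

Besides the shell and the picture viewer there is one more tool, called after "Request:" by a JSON object that holds its "op" and its "data", one argument or row to a line. carry_out: Moves the arm, as the interface text tells. Its arguments: {"type":"object","properties":{"commands":{"type":"array"},"force":{"type":"number"}},"required":["commands"]}

```bash
ls; mkdir -p pics; python3 - <<'E'
from workcell import *
import cv2,numpy as np
s=state();print({k:np.round(v,3).tolist() for k,v in s.items()})
for n in("side","top","wrist"):
    c=camera_model(n);print(n,{k:np.round(v,4).tolist() if not isinstance(v,str) else v for k,v in c.items()})
ims=[grab_frame(n) for n in("side","top")]
for n,i in zip(("side","top"),ims):
    cv2.imwrite(f"pics/{n}0.png",cv2.resize(i[...,::-1],None,fx=1.5,fy=1.5,interpolation=cv2.INTER_CUBIC)); np.save(f"pics/{n}0.npy",i)
E
```

```text
pics
{'time_s': 0.0, 'qpos': [-71.848, 18.351, 89.705, -0.001, 72.043, -1.145], 'qvel': [0.026, 0.169, -0.037, 0.007, 0.001, 0.079], 'effort': [-0.003, -41.247, -23.198, 0.073, 0.046, -0.0], 'ee_pos': [189.866, -542.227, 213.137], 'ee_rot': [-179.901, -0.001, 19.297], 'force': [-0.858, -0.094, -0.124], 'torque': [0.029, -0.037, -0.037], 'gripper_force': 0.0, 'gripper_width': 91.538}
side {'fx': 448.6695, 'fy': 448.6695, 'cx': 259.2173, 'cy': 188.8822, 'origin': [-245.64, 831.0108, 880.1271], 'rotation': [52.7417, 0.5914, -139.3747]}
top {'fx': 482.7812, 'fy': 482.7812, 'cx': 251.086, 'cy': 197.0219, 'origin': [325.6025, 56.0198, 1736.2407], 'rotation': [4.4495, 0.1033, -90.4323]}
wrist {'fx': 297.3186, 'fy': 297.3186, 'cx': 254.7327, 'cy': 190.571, 'mount': [[0.0004, 0.9701, 0.2428, 67.2781], [1.0, -0.0002, -0.0008, -0.3844], [-0.0007, 0.2428, -0.9701, -171.3166], [0.0, 0.0, 0.0, 1.0]]}
```

View pics/side0.png

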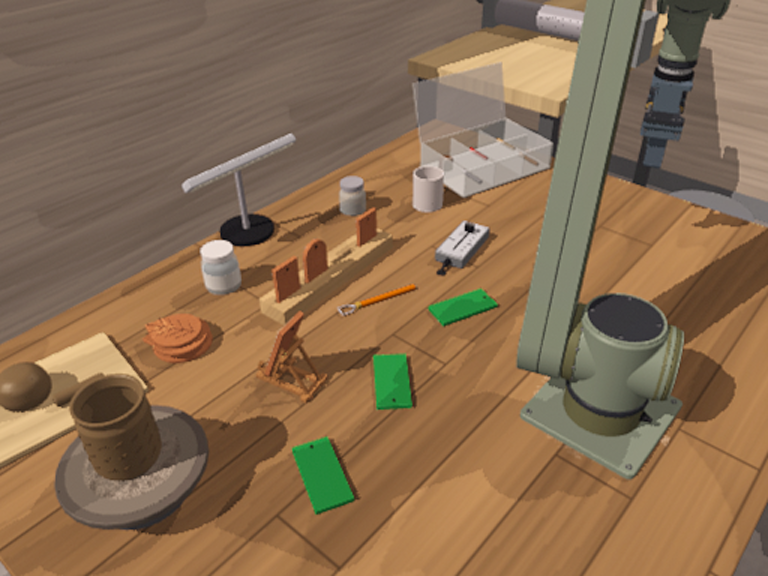

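View pics/top0.png

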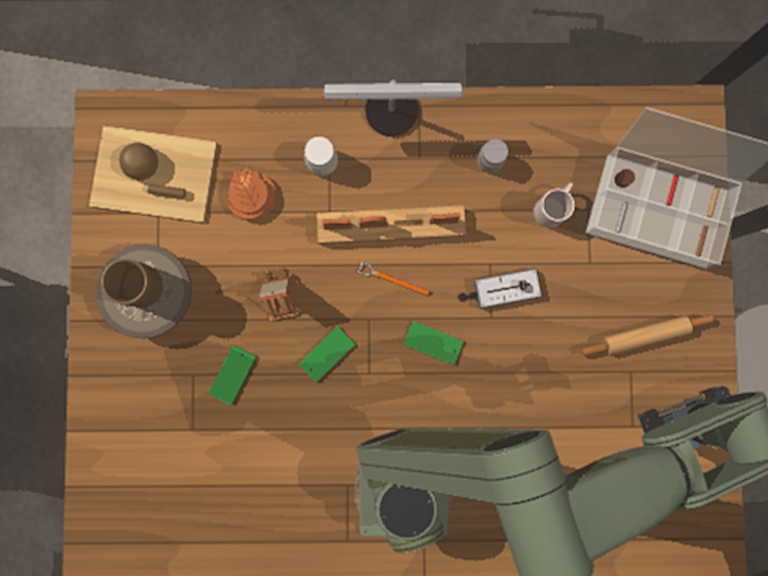

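Side view: easel with the tile at about (285,350), rack (325,275), dimmer (463,243). Top view: rack corners are about (317,212)–(466,240), with the empty slot third from left at (408,222). Easel is at (275,290), dimmer at (508,289), and the green tiles are decoys.

```bash
cat > h.py <<'E'
import numpy as np,cv2
from scipy.spatial.transform import Rotation as R
from workcell import *
def cam(n,s=None):
    c=camera_model(n);c['n']=n
    if n=="wrist":
        M=np.array(c["mount"]);Rt=R.from_euler('xyz',s["ee_rot"],degrees=True).as_matrix()
        c["Rm"]=Rt@M[:3,:3];c["o"]=np.array(s["ee_pos"])+Rt@M[:3,3]
    else:
        c["Rm"]=R.from_euler('xyz',c["rotation"],degrees=True).as_matrix();c["o"]=np.array(c["origin"])
    return c
def ray(c,u,v):
    a=(u-c["cx"])/c["fx"];b=(v-c["cy"])/c["fy"]
    if c['n']=="wrist":
        t=np.hypot(a,b);k=np.sin(t)/t if t>1e-9 else 1;d=np.array([a*k,-b*k,-np.cos(t)])
    else: d=np.array([a,-b,-1.])
    d=c["Rm"]@d;return d/np.linalg.norm(d)
def onz(c,u,v,z):
    d=ray(c,u,v);return c["o"]+d*(z-c["o"][2])/d[2]
def proj(c,p):
    q=c["Rm"].T@(np.asarray(p,float)-c["o"]);x,y,z=q[0],-q[1],-q[2]
    if c['n']=="wrist":
        r=np.hypot(x,y);t=np.arctan2(r,z);x,y,z=x/r*t,y/r*t,1
    return np.array([c["cx"]+c["fx"]*x/z,c["cy"]+c["fy"]*y/z])
def tri(obs):
    A=np.zeros((3,3));b=np.zeros(3);L=[]
    for c,u,v in obs:
        d=ray(c,u,v);P=np.eye(3)-np.outer(d,d);A+=P;b+=P@c["o"];L.append((P,c["o"]))
    x=np.linalg.solve(A,b);return x,[round(float(np.linalg.norm(P@(x-o))),1) for P,o in L]
def snap(name,tag,scale=1.5,crop=None):
    s=state();im=grab_frame(name);np.savez(f"pics/{tag}.npz",im=im,p=s["ee_pos"],r=s["ee_rot"])
    if crop: im=im[crop[1]:crop[3],crop[0]:crop[2]]
    cv2.imwrite(f"pics/{tag}.png",cv2.resize(im[...,::-1],None,fx=scale,fy=scale,interpolation=cv2.INTER_CUBIC));return s
def wcam(tag):
    z=np.load(f"pics/{tag}.npz");return cam("wrist",dict(ee_pos=z["p"],ee_rot=z["r"]))
def rel(target_p,target_R,s):
    """shift/turn in tool axes from pose s"""
    Rt=R.from_euler('xyz',s["ee_rot"],degrees=True)
    return np.round((Rt.inv()*target_R).as_rotvec(degrees=True),2),np.round(Rt.inv().apply(np.array(target_p)-s["ee_pos"]),1)
E
python3 - <<'E'
from h import *
t=cam("top")
for n,u,v,z in [("rackFL",317,212,36),("rackFR",464,206,36),("rackBR",466,235,36),("rackBL",320,244,36),("tile top?",275,287,120),("easel",275,300,50),("dimTL",473,278,28),("dimTR",538,269,28),("dimBR",542,299,28),("dimBL",480,307,28),("grip",525,287,50),("longmark",500,290,28)]:
    print(n,np.round(onz(t,u/1.5,v/1.5,z),0))
s=state();print(rel([380,-150,330],R.from_euler('xyz',[180,0,0],degrees=True),s), cam("wrist",s)["o"])
E
```

```text
rackFL [658. 198.  36.]
rackFR [ 670. -151.   36.]
rackBR [ 600. -155.   36.]
rackBL [581. 191.  36.]
tile top? [472. 286. 120.]
easel [448. 295.  50.]
dimTL [ 498. -171.   28.]
dimTR [ 519. -325.   28.]
dimBR [ 447. -333.   28.]
dimBL [ 429. -186.   28.]
grip [ 474. -289.   50.]
longmark [ 469. -234.   28.]
(array([-0.09,  0.02, 19.3 ]), array([ 309.1, -307.6, -116.3])) [ 253.32532458 -519.92845302  384.51576822]
```

Request:
{"op": "carry_out", "data": {
  "commands": [
    [0, 0, 11.3, 372, -185, -37, 0],
    [0, 0, 11.3, 372, -185, -37, 0],
    [0, 0, 11.3, 372, -185, -37, 0],
    [0, 0, 11.3, 372, -185, -37, 0],
    [0, 0, 11.3, 372, -185, -37, 0],
    [0, 0, 11.3, 372, -185, -37, 0],
    [0, 0, 11.3, 372, -185, -37, 0],
    [0, 0, 11.3, 372, -185, -37, 0],
    [0, 0, 11.3, 372, -185, -37, 0],
    [0, 0, 11.3, 372, -185, -37, 0],
    [0, 0, 11.3, 372, -185, -37, 0]
  ]
}}

```text
time_s: 1.2
ee_pos: [479.6, -245.1, 250.4]
ee_rot: [-180.0, 0.1, 8.1]
force: [-0.3, -0.1, -0.2]
gripper_width: 45.3
gripper_force: 0.0
```

```bash
python3 -c "
from h import *
s=snap('wrist','w1');print(s['ee_pos'],s['ee_rot'],s['time_s'],s['gripper_width'])"
```

```text
[ 479.56496126 -245.12013036  250.43642585] [-1.79995794e+02  8.62212470e-02  8.05186762e+00] 1.2 45.318526497694094
```

View pics/w1.png

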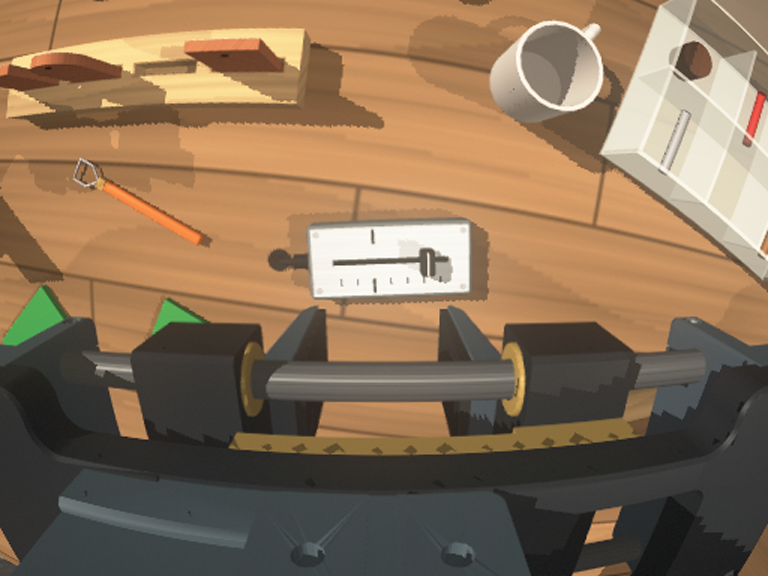

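Wrist view shows the box at (309,222)–(470,295), the long mark from (373,237) to (375,286), and the grip top at about (428,262). The rack's free slot is at about (165,68).

```bash
python3 - <<'E'
from h import *
c=wcam('w1')
for n,u,v,z in [("TL",309,226,28),("TR",470,218,28),("BR",470,292,28),("BL",315,298,28),("m1",373,237,28),("m2",375,286,28),("track0",333,263,28),("track1",449,259,28),("grip50",428,262,50),("griplow",429,250,50),("slot",165,68,36)]: print(n,np.round(onz(c,u/1.5,v/1.5,z),1))
im=np.load('pics/w1.npz')['im'][135:205,195:325]
cv2.imwrite('pics/w1c.png',cv2.resize(im[...,::-1],None,fx=6,fy=6,interpolation=cv2.INTER_CUBIC))
E
```

```text
TL [ 493.7 -177.2   28. ]
TR [ 521.3 -318.7   28. ]
BR [ 453.9 -331.    28. ]
BL [ 428.1 -189.9   28. ]
m1 [ 491.5 -235.3   28. ]
m2 [ 447.2 -243.2   28. ]
track0 [ 463.1 -202.7   28. ]
track1 [ 481.6 -306.    28. ]
grip50 [ 480.  -284.6   50. ]
griplow [ 490.3 -283.8   50. ]
slot [628.7 -20.2  36. ]
```

View pics/w1c.png

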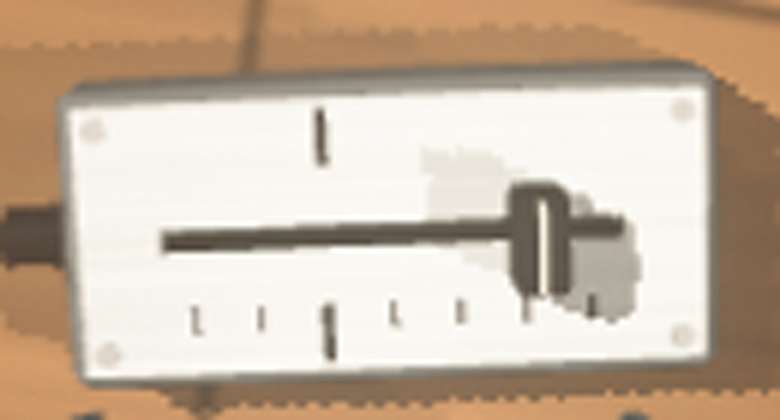

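```bash
python3 - <<'E'
from h import *
c=wcam('w1')
for n,u,v,z in [("TL",65,105,28),("TR",712,75,28),("BR",712,355,28),("BL",82,380,28),("m1",320,137,28),("m2",329,333,28),("t1",197,320,28),("t7",592,305,28),("line50",543,238,50),("track",324,236,28)]: print(n,np.round(onz(c,u/6+195,v/6+135,z),1))
s=state();print(rel([472.5,-285.5,120],R.from_euler('xyz',[180,0,10.5],degrees=True),s))
E
```

```text
TL [ 491.2 -177.3   28. ]
TR [ 518.5 -319.6   28. ]
BR [ 454.7 -331.3   28. ]
BL [ 428.3 -188.    28. ]
m1 [ 491.7 -234.8   28. ]
m2 [ 447.4 -243.    28. ]
t1 [ 446.2 -212.8   28. ]
t7 [ 462.4 -301.4   28. ]
line50 [ 480.  -284.8   50. ]
track [ 469.5 -238.8   28. ]
(array([-0.01,  0.08, -2.52]), array([-12. ,  38.6, 130.5]))
```

Request:
{"op": "carry_out", "data": {
  "commands": [
    [0, 0, -2.4, -6, 39, 130, 0],
    [0, 0, -2.4, -6, 39, 130, 0],
    [0, 0, -2.4, -6, 39, 130, 0],
    [0, 0, -2.4, -6, 39, 130, 0],
    [0, 0, -2.4, -6, 39, 130, 0]
  ]
}}

```text
time_s: 1.75
ee_pos: [478.9, -285.5, 121.4]
ee_rot: [-180.0, 0.0, 10.3]
force: [0.2, 0.3, 0.8]
gripper_width: 46.0
gripper_force: 0.0
```

```bash
python3 -c "
from h import *
s=snap('wrist','w2');print(s['ee_pos'],s['ee_rot'],s['time_s'],s['gripper_width'])
c=cam('wrist',s);print(proj(c,[479,-284.8,50])*1.5,proj(c,[469.5,-238.9,28])*1.5)"
```

```text
[ 478.86102076 -285.54076897  121.40067614] [-1.79981351e+02  1.75459747e-02  1.02684341e+01] 1.75 45.98934287109628
[380.97468222 296.55647431] [305.36256336 288.78294907]
```

View pics/w2.png

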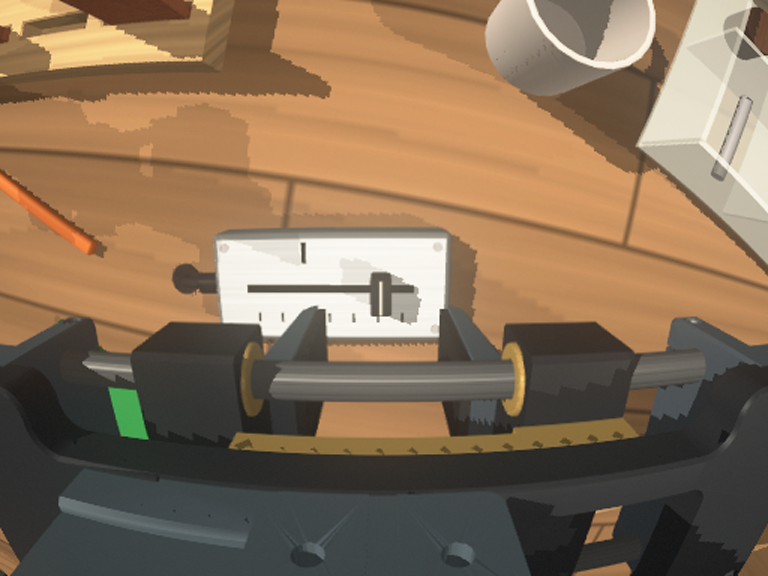

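The grip line at (380.5,296) matches the prediction, so I'll descend, grip and slide.

Request:
{"op": "carry_out", "data": {
  "commands": [
    [0, 0, 0, 0, 0, 45, 0],
    [0, 0, 0, 0, 0, 80, 0],
    [0, 0, 0, 0, 0, 88, 0],
    [0, 0, 0, 0, 0, 88, 0],
    [0, 0, 0, 0, 0, 88, -1],
    [0, 0, 0, 0, 0, 88, -1],
    [0, 0, 0, 0, 0, 88, -1],
    [0, 0, 0, 0, 0, 88, -1],
    [0, 0, 0, 0, 0, 88, -1],
    [0, 0, 0, 0, -12, 88, -1],
    [0, 0, 0, 0, -24, 88, -1],
    [0, 0, 0, 0, -36, 88, -1],
    [0, 0, 0, 0, -47.5, 88, -1],
    [0, 0, 0, 0, -47.5, 88, -1],
    [0, 0, 0, 0, -47.5, 88, -1],
    [0, 0, 0, 0, -47.5, 88, -1]
  ],
  "force": 10
}}

```text
time_s: 3.4
ee_pos: [471.1, -236.3, 33.6]
ee_rot: [-180.0, -0.1, 10.4]
force: [0.1, 1.5, 6.3]
gripper_width: 11.3
gripper_force: 10.0
```

Request:
{"op": "carry_out", "data": {
  "commands": [
    [0, 0, 0, 0, 2, 0, -1],
    [0, 0, 0, 0, 2, 0, -1],
    [0, 0, 0, 0, 2, 0, 0],
    [0, 0, 0, 0, 2, 0, 0],
    [0, 0, 0, 0, 2, 0, 0],
    [0, 0, 0, 0, 2, -40, 0],
    [0, 0, 0, 0, 2, -90, 0],
    [0, 0, 0, 0, 2, -130, 0],
    [0, 0, 0, 0, 2, -170, 0],
    [0, 0, 0, 0, 2, -170, 0]
  ]
}}

```text
time_s: 4.4
ee_pos: [474.1, -241.3, 208.6]
ee_rot: [179.6, -0.5, 10.4]
force: [0.9, 0.2, 0.2]
gripper_width: 45.7
gripper_force: 0.0
```

```bash
python3 -c "
from h import *
s=snap('wrist','w3');print(s['ee_pos'],s['ee_rot'],s['time_s'],s['gripper_width'])
c=cam('wrist',s);a=proj(c,[469.5,-238.9,50]);m=proj(c,[491.7,-234.8,28]);b=proj(c,[447.4,-243,28]);print(a,m,b)
x,y=int(a[0])-50,int(a[1])-35;print(x,y,(a-[x,y])*6)
im=np.load('pics/w3.npz')['im'][y:y+70,x:x+100]
cv2.imwrite('pics/w3c.png',cv2.resize(im[...,::-1],None,fx=6,fy=6,interpolation=cv2.INTER_CUBIC))
print(rel([440,290,300],R.from_euler('xyz',[180,0,0],degrees=True),s))
"
```

```text
[ 474.14000326 -241.25616182  208.55246394] [179.58500316  -0.53231785  10.39315552] 4.4 45.74302470381371
[250.94111991 182.32627838] [250.9642317  160.03893327] [251.10977666 196.56874209]
200 147 [305.64671948 211.95767026]
(array([ 0.37, -0.57, 10.39]), array([  63.1, -528. ,  -94.7]))
```

View pics/w3c.png

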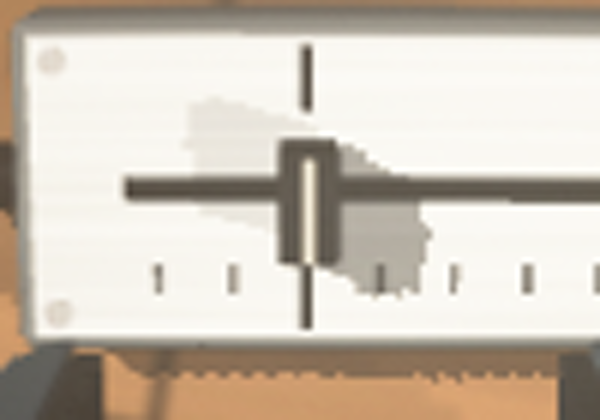

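Dimmer: white line at column 308 against marks at 306, so it is on the long mark within 0.5 mm. Next, the easel, from two views.

Request:
{"op": "carry_out", "data": {
  "commands": [
    [0, 0, 10.4, 63, -528, -95, 1],
    [0, 0, 10.4, 63, -528, -95, 1],
    [0, 0, 10.4, 63, -528, -95, 1],
    [0, 0, 10.4, 63, -528, -95, 1],
    [0, 0, 10.4, 63, -528, -95, 1],
    [0, 0, 10.4, 63, -528, -95, 1],
    [0, 0, 10.4, 63, -528, -95, 1],
    [0, 0, 10.4, 63, -528, -95, 1],
    [0, 0, 10.4, 63, -528, -95, 1],
    [0, 0, 10.4, 63, -528, -95, 1],
    [0, 0, 10.4, 63, -528, -95, 1],
    [0, 0, 10.4, 63, -528, -95, 1],
    [0, 0, 10.4, 63, -528, -95, 1],
    [0, 0, 10.4, 63, -528, -95, 1]
  ]
}}

```text
time_s: 5.85
ee_pos: [437.5, 289.5, 296.5]
ee_rot: [179.9, 0.1, -0.0]
force: [0.3, -0.1, -1.0]
gripper_width: 91.2
gripper_force: 0.0
```

```bash
python3 -c "
from h import *
s=snap('wrist','w4');print(s['ee_pos'],s['ee_rot'],s['time_s'])
print(rel([480,150,300],R.from_euler('xyz',[180,0,0],degrees=True),s))
"
```

```text
[437.48352154 289.54912758 296.49493418] [ 1.79869358e+02  1.35716686e-01 -4.64115467e-02] 5.85
(array([ 0.13,  0.14, -0.05]), array([ 42.6, 139.5,  -3.3]))
```

Request:
{"op": "carry_out", "data": {
  "commands": [
    [0, 0, 0, 43, 140, 0, 1],
    [0, 0, 0, 43, 140, 0, 1],
    [0, 0, 0, 43, 140, 0, 1],
    [0, 0, 0, 43, 140, 0, 1],
    [0, 0, 0, 43, 140, 0, 1],
    [0, 0, 0, 43, 140, 0, 1]
  ]
}}

```text
time_s: 6.5
ee_pos: [480.6, 150.7, 297.8]
ee_rot: [-180.0, 0.0, -0.0]
force: [0.1, 0.5, 0.1]
gripper_width: 91.1
gripper_force: 0.0
```

```bash
python3 -c "
from h import *
s=snap('wrist','w5');print(s['ee_pos'],s['ee_rot'],s['time_s'])
A=np.load('pics/w4.npz')['im'];B=np.load('pics/w5.npz')['im']
for t in('w4','w5'):
  c=wcam(t);print([proj(c,p).round() for p in([460,290,60],[627,20,36],[665,190,36],[590,190,36],[670,-150,36],[600,-155,36])])
"
```

```text
[480.5821351  150.74923745 297.81456137] [-1.79979049e+02  2.29874081e-02 -4.67937581e-02] 6.5
[array([254., 150.]), array([422.,  51.]), array([321.,  14.]), array([322.,  61.]), array([492.,  47.]), array([495.,  83.])]
[array([159., 181.]), array([343.,  67.]), array([228.,  39.]), array([227.,  89.]), array([437.,  55.]), array([440.,  96.])]
```

```bash
python3 -c "
from h import *
A=np.load('pics/w4.npz')['im'];B=np.load('pics/w5.npz')['im']
k=10/3
f=lambda i,x,y,w,h:cv2.resize(i[y:y+h,x:x+w,::-1],(round(w*k),round(h*k)),interpolation=cv2.INTER_CUBIC)
m=np.vstack([np.hstack([f(A,194,100,120,90),f(B,95,135,120,90)]),f(B,215,20,240,90)])
print(m.shape);cv2.imwrite('pics/m1.png',m)"
```

```text
(600, 800, 3)
```

View pics/m1.png

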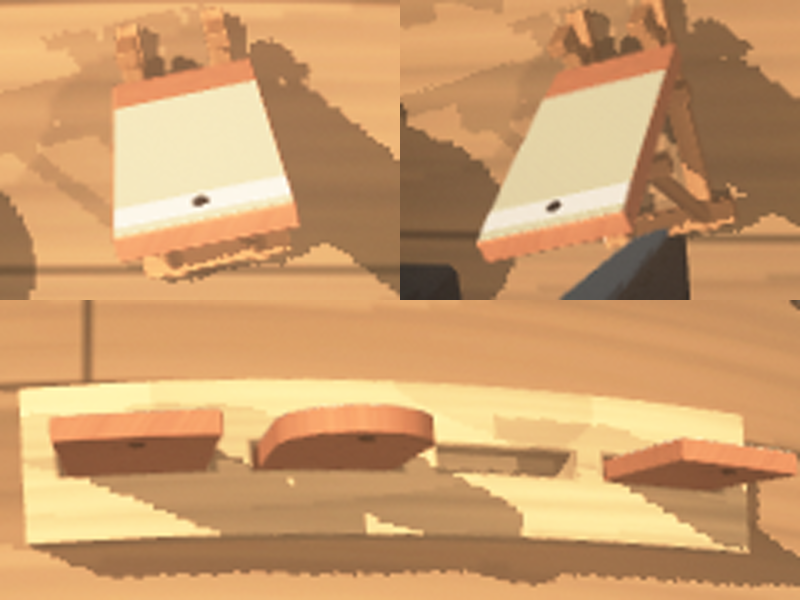

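Montage: the easel tile faces away and up, with hole at A(200,200) and B(554,206). Foot corners are A(113,86),(250,60) and B(555,75),(672,45). In the rack view the free slot spans about (438,460)–(572,465).

```bash
python3 - <<'E'
from h import *
from scipy.optimize import least_squares
k=10/3
a=wcam('w4');b=wcam('w5')
A=lambda u,v:(a,(u+.5)/k+194-.5,(v+.5)/k+100-.5)
B=lambda u,v:(b,(u-400+.5)/k+95-.5,(v+.5)/k+135-.5)
C=lambda u,v,z:np.round(onz(b,(u+.5)/k+215-.5,(v-300+.5)/k+20-.5,z),1)
P={"hole":(A(200,200),B(554,206)),"botL":(A(113,87),B(555,75)),"botR":(A(250,60),B(674,45)),
"topbackL":(A(120,261),B(481,262)),"topbackR":(A(298,227),B(636,237)),"topfrL":(A(115,238),B(484,240)),"topfrR":(A(292,206),B(630,212))}
for n,o in P.items(): print(n,*[np.round(x,1) for x in tri(o)])
loc={"botL":(5,31,0),"botR":(5,-31,0),"topbackL":(-5,31,130),"topbackR":(-5,-31,130),"topfrL":(5,31,130),"topfrR":(5,-31,130)}
def res(q):
    Rt=R.from_euler('xyz',[0,-q[4],q[3]],degrees=True)
    return np.concatenate([proj(c,Rt.apply(loc[n])+q[:3])-[u,v] for n in loc for c,u,v in P[n]])
f=least_squares(res,[460,290,20,10,22],loss='soft_l1');print(f.x.round(2),np.abs(f.fun).round(1))
# rack
for n,u,v in [("FL",20,390),("FR",742,415),("BR",748,552),("BL",26,545),("slotBackL",436,468),("slotBackR",570,477),("slotFrL",440,446),("slotFrR",576,453)]: print(n,C(u,v,36))
E
```

```text
hole [457.  290.2 135.1] [0.1 0.1]
botL [492.1 328.5  29.3] [0.4 0.4]
botR [504.2 268.4  30.4] [0. 0.]
topbackL [439.  316.6 148.9] [0.1 0.1]
topbackR [448.  257.1 141. ] [0.9 0.9]
topfrL [444.8 318.9 139.7] [0.1 0.1]
topfrR [455.6 259.3 138.3] [0. 0.]
[493.43 297.69  20.54  11.09  21.54] [0.2 0.2 1.2 0.8 0.1 0.2 1.5 0.4 0.6 0.8 2.4 0.  0.1 0.6 0.1 1.  1.1 0.3
 1.9 0.5 0.7 0.7 1.1 0.1]
FL [654.2 199.9  36. ]
FR [ 671.1 -150.3   36. ]
BR [ 601.  -152.7   36. ]
BL [584.1 197.2  36. ]
slotBackL [623.3  16.3  36. ]
slotBackR [625.5 -50.1  36. ]
slotFrL [633.7  14.3  36. ]
slotFrR [637.4 -53.4  36. ]
```

```bash
cat >> h.py <<'E'
TP=np.array([493.43,297.69,20.5]);TR=R.from_euler('xyz',[0,-21.8,11.0],degrees=True)
_m=TR.as_matrix();TOOL=R.from_matrix(np.c_[_m[:,1],_m[:,0],-_m[:,2]])
E
python3 - <<'E'
from h import *
s=state();print(s['qpos'],s['gripper_width'])
print(TOOL.as_euler('xyz',degrees=True).round(1));t=TP+TR.apply([0,0,190]);print(t,rel(t,TOOL,s))
E
```

```text
[1.61505700e+01 9.33105410e+00 8.97594618e+01 2.14849068e-02
 8.09218834e+01 1.06129167e+02] 91.41927402150941
[158.2   0.  101. ]
[424.16649514 284.22653851 196.91230711] (array([-15.85,  19.18, -99.62]), array([ -56.3, -132.9,  101. ]))
```

Request:
{"op": "carry_out", "data": {
  "commands": [
    [-15.85, 19.18, -99.62, -56.3, -132.9, 101, 0],
    [-15.85, 19.18, -99.62, -56.3, -132.9, 101, 0],
    [-15.85, 19.18, -99.62, -56.3, -132.9, 101, 0],
    [-15.85, 19.18, -99.62, -56.3, -132.9, 101, 0],
    [-15.85, 19.18, -99.62, -56.3, -132.9, 101, 0],
    [-15.85, 19.18, -99.62, -56.3, -132.9, 101, 0],
    [-15.85, 19.18, -99.62, -56.3, -132.9, 101, 0],
    [-15.85, 19.18, -99.62, -56.3, -132.9, 101, 0],
    [-15.85, 19.18, -99.62, -56.3, -132.9, 101, 0],
    [-15.85, 19.18, -99.62, -56.3, -132.9, 101, 0],
    [-15.85, 19.18, -99.62, -56.3, -132.9, 101, 0],
    [-15.85, 19.18, -99.62, -56.3, -132.9, 101, 0],
    [-15.85, 19.18, -99.62, -56.3, -132.9, 101, 0],
    [-15.85, 19.18, -99.62, -56.3, -132.9, 101, 0],
    [-15.85, 19.18, -99.62, -56.3, -132.9, 101, 0]
  ]
}}

```text
time_s: 8.05
ee_pos: [424.7, 284.5, 197.1]
ee_rot: [158.2, -0.0, 100.9]
force: [-0.1, 0.3, 0.8]
gripper_width: 45.6
gripper_force: 0.0
```

```bash
python3 - <<'E'
from h import *
s=snap('wrist','w6');print(s['ee_pos'],s['ee_rot'],s['time_s'],s['gripper_width'],s['qpos'])
print(rel(TP+TR.apply([0,0,89]),TOOL,s))
c=cam('wrist',s);im=np.load('pics/w6.npz')['im'][...,::-1].copy()
im=cv2.resize(im,None,fx=1.5,fy=1.5,interpolation=cv2.INTER_CUBIC)
for p in [(5,31,0),(5,-31,0),(5,31,130),(5,-31,130),(-5,31,130),(-5,-31,130)]:
    q=proj(c,TP+TR.apply(p))*1.5;print(p,q.round());cv2.circle(im,tuple(int(round(x)) for x in q),3,(255,0,0),1)
cv2.imwrite('pics/w6m.png',im)
E
```

```text
[424.70829984 284.4863319  197.14265472] [ 1.58174871e+02 -1.92855090e-02  1.00918650e+02] 8.05 45.64864458308453 [ 39.13777765   4.34749293 114.23829306 -14.92791766  42.94873451
  37.52853077]
(array([ 0.03,  0.01, -0.08]), array([-1.00e-01, -7.00e-01,  1.01e+02]))
(5, 31, 0) [388. 222.]
(5, -31, 0) [388. 296.]
(5, 31, 130) [391. 248.]
(5, -31, 130) [391. 357.]
(-5, 31, 130) [372. 248.]
(-5, -31, 130) [373. 357.]
```

View pics/w6m.png

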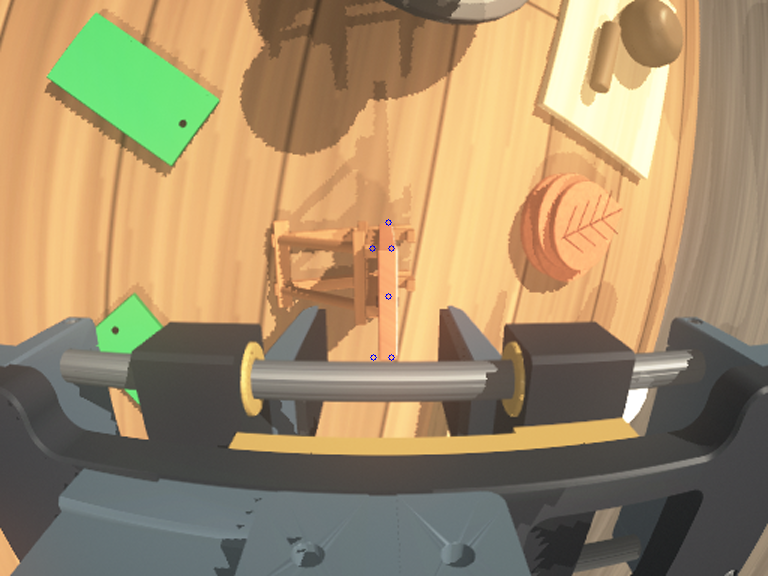

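Wrist view: the tile's top edge runs at columns 378–396 against predicted 372–391, so it sits about 2–3 mm further along tool +y. Yaw is right.

Request:
{"op": "carry_out", "data": {
  "commands": [
    [0, 0, 0, 0, 2, 40, 0],
    [0, 0, 0, 0, 2, 75, 0],
    [0, 0, 0, 0, 2, 95, 0],
    [0, 0, 0, 0, 2, 101, 0],
    [0, 0, 0, 0, 2, 101, 0],
    [0, 0, 0, 0, 2, 101, 0]
  ]
}}

```text
time_s: 8.7
ee_pos: [463.8, 291.7, 104.9]
ee_rot: [158.1, -0.0, 101.0]
force: [0.3, -0.1, -0.2]
gripper_width: 45.4
gripper_force: 0.0
```

Request:
{"op": "carry_out", "data": {
  "commands": [
    [0, 0, 0, 0, 0, 0, -0.4],
    [0, 0, 0, 0, 0, 0, -0.5],
    [0, 0, 0, 0, 0, 0, -0.6],
    [0, 0, 0, 0, 0, 0, -0.7],
    [0, 0, 0, 0, 0, 0, -1],
    [0, 0, 0, 0, 0, 0, -1],
    [0, 0, 0, 0, 0, 0, -1],
    [0, 0, 0, 0, 0, 0, -1],
    [0, 0, 0, 0, 0, 0, -1],
    [0, 0, 0, 0, 0, 0, -1]
  ],
  "force": 20
}}

```text
time_s: 9.7
ee_pos: [464.0, 291.6, 104.5]
ee_rot: [158.1, -0.0, 101.0]
force: [3.4, -0.2, 3.9]
gripper_width: 10.0
gripper_force: 20.0
```

Request:
{"op": "carry_out", "data": {
  "commands": [
    [0, 0, 0, 0, 0, -8, -1],
    [0, 0, 0, 0, 0, -20, -1],
    [0, 0, 0, 0, 0, -40, -1],
    [0, 0, 0, 0, 0, -70, -1],
    [0, 0, 0, 0, 0, -100, -1],
    [0, 0, 0, 0, 0, -120, -1],
    [0, 0, 0, 0, 0, -120, -1],
    [0, 0, 0, 0, 0, -120, -1]
  ]
}}

```text
time_s: 10.5
ee_pos: [418.4, 282.1, 213.8]
ee_rot: [158.4, 0.1, 101.0]
force: [0.8, 0.8, -2.4]
gripper_width: 9.9
gripper_force: 20.0
```

```bash
python3 - <<'E'
from h import *
s=state();print(s['force'],s['ee_rot'],s['gripper_width'])
T=R.from_euler('xyz',[180,0,92.75],degrees=True)
print(rel([500,100,280],T,s)); print(rel([629.8,-18.3,280],T,s))
E
```

```text
[ 0.77424612  0.7909296  -2.41388972] [1.58359465e+02 8.52530488e-02 1.00960899e+02] 9.882195645536104
(array([21.61, -1.47,  8.13]), array([-194.4,   66.6,  -44.5]))
(array([21.61, -1.47,  8.13]), array([-335.2,  164.1,   -5.6]))
```

Request:
{"op": "carry_out", "data": {
  "commands": [
    [5, 0, 2, -40, 14, -10, -1],
    [21.61, -1.47, 8.13, -323.8, 109.4, -27.3, -1],
    [21.61, -1.47, 8.13, -323.8, 109.4, -27.3, -1],
    [21.61, -1.47, 8.13, -323.8, 109.4, -27.3, -1],
    [21.61, -1.47, 8.13, -323.8, 109.4, -27.3, -1],
    [21.61, -1.47, 8.13, -323.8, 109.4, -27.3, -1],
    [21.61, -1.47, 8.13, -323.8, 109.4, -27.3, -1],
    [21.61, -1.47, 8.13, -323.8, 109.4, -27.3, -1],
    [21.61, -1.47, 8.13, -323.8, 109.4, -27.3, -1],
    [21.61, -1.47, 8.13, -323.8, 109.4, -27.3, -1],
    [21.61, -1.47, 8.13, -323.8, 109.4, -27.3, -1],
    [21.61, -1.47, 8.13, -323.8, 109.4, -27.3, -1]
  ]
}}

```text
time_s: 11.7
ee_pos: [570.4, -16.5, 281.1]
ee_rot: [179.9, -0.1, 92.9]
force: [0.2, 0.2, -1.1]
gripper_width: 9.9
gripper_force: 20.0
```

```bash
python3 - <<'E'
from h import *
s=snap('wrist','w7');print(s['ee_pos'],s['ee_rot'],s['time_s'],s['gripper_width'],s['force'])
c=cam('wrist',s);k=2.5
im=np.load('pics/w7.npz')['im'][...,::-1];x0,y0=130,70
im=cv2.resize(im[y0:y0+200,x0:x0+300],None,fx=k,fy=k,interpolation=cv2.INTER_CUBIC)
Q=R.from_euler('z',2.75,degrees=True);O=np.array([629.8,-18.3,36])
Rt=R.from_euler('xyz',s['ee_rot'],degrees=True)
def dot(p,col,n):
    q=(proj(c,p)-[x0,y0]+.5)*k-.5;print(n,q.round());cv2.circle(im,tuple(int(round(v)) for v in q),3,col,1)
for sx in(-1,1):
    for sy in(-1,1):
        dot(O+Q.apply([sx*6.3,sy*34,0]),(255,0,0),("slot",sx,sy))
        dot(s['ee_pos']+Rt.apply([sy*31,sx*5,88]),(0,0,255),("tilebottom",sx,sy))
cv2.imwrite('pics/w7m.png',im)
E
```

```text
[570.38911739 -16.48496077 281.14350769] [ 1.79880469e+02 -9.05606335e-02  9.28671707e+01] 11.7 9.87783931442827 [ 0.22326787  0.19871563 -1.12855262]
('slot', -1, -1) [404. 307.]
('tilebottom', -1, -1) [301. 391.]
('slot', -1, 1) [407. 190.]
('tilebottom', -1, 1) [301. 225.]
('slot', 1, -1) [425. 307.]
('tilebottom', 1, -1) [328. 391.]
('slot', 1, 1) [429. 190.]
('tilebottom', 1, 1) [329. 225.]
```

View pics/w7m.png

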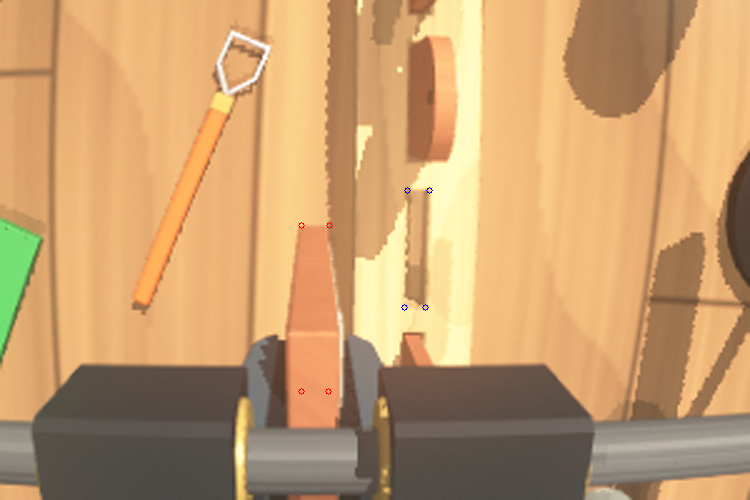

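The tile bottom edge matches the prediction (301–329 at row 225), and the slot marks fit within about 1 px. Going above the slot.

Request:
{"op": "carry_out", "data": {
  "commands": [
    [0, 0, 0, -3, 30, 0, -1],
    [0, 0, 0, -4.8, 59.2, 0, -1],
    [0, 0, 0, -4.8, 59.2, 40, -1],
    [0, 0, 0, -4.8, 59.2, 80, -1],
    [0, 0, 0, -4.8, 59.2, 120, -1],
    [0, 0, 0, -4.8, 59.2, 144, -1],
    [0, 0, 0, -4.8, 59.2, 144, -1],
    [0, 0, 0, -4.8, 59.2, 144, -1],
    [0, 0, 0, -4.8, 59.2, 144, -1]
  ]
}}

```text
time_s: 12.65
ee_pos: [632.1, -19.2, 140.0]
ee_rot: [179.6, -0.1, 92.8]
force: [-0.7, -0.5, -1.3]
gripper_width: 9.6
gripper_force: 20.0
```

```bash
python3 - <<'E'
from h import *
s=state();print(s['ee_pos'],s['ee_rot'],s['force'])
print(rel([629.8,-18.3,100],R.from_euler('xyz',[180,0,92.75],degrees=True),s))
E
```

```text
[632.14605651 -19.21221547 139.98738625] [ 1.79585789e+02 -5.28055527e-02  9.27883547e+01] [-0.68280687 -0.46937329 -1.26254168]
(array([ 0.41, -0.05,  0.04]), array([ 1. , -2.6, 40. ]))
```

Request:
{"op": "carry_out", "data": {
  "commands": [
    [0, 0, 0, 0, 0, 0, -1],
    [0, 0, 0, 0, 0, 0, -1],
    [0, 0, 0, 0, 0, 0, -1]
  ]
}}

```text
time_s: 12.95
ee_pos: [631.0, -19.5, 138.5]
ee_rot: [179.8, -0.1, 92.8]
force: [-0.0, -0.2, -1.7]
gripper_width: 10.1
gripper_force: 20.0
```

Request:
{"op": "carry_out", "data": {
  "commands": [
    [0.2, 0, 0, 1, -1, 3, -1],
    [0.2, 0, 0, 1, -1, 6, -1],
    [0.2, 0, 0, 1, -1, 6, -1],
    [0.2, 0, 0, 1, -1, 6, -1],
    [0.2, 0, 0, 1, -1, 6, -1]
  ]
}}

```text
time_s: 13.45
ee_pos: [629.7, -18.5, 131.5]
ee_rot: [-180.0, -0.1, 92.8]
force: [-0.0, -0.2, -1.3]
gripper_width: 10.2
gripper_force: 20.0
```

```bash
python3 - <<'E'
from h import *
s=snap('wrist','w8');print(s['ee_pos'],s['ee_rot'],s['force'])
print(rel([629.8,-18.3,100],R.from_euler('xyz',[180,0,92.75],degrees=True),s))
c=cam('wrist',s);k=4
im=np.load('pics/w8.npz')['im'][...,::-1];x0,y0=190,90
im=cv2.resize(im[y0:y0+140,x0:x0+160],None,fx=k,fy=k,interpolation=cv2.INTER_CUBIC)
Q=R.from_euler('z',2.75,degrees=True);O=np.array([629.8,-18.3,36])
Rt=R.from_euler('xyz',s['ee_rot'],degrees=True)
def dot(p,col,n):
    q=(proj(c,p)-[x0,y0]+.5)*k-.5;print(n,q.round());cv2.circle(im,tuple(int(round(v)) for v in q),3,col,1)
for sx in(-1,1):
    dot(O+Q.apply([sx*6.3,34,0]),(255,0,0),("slot",sx))
    dot(s['ee_pos']+Rt.apply([31,sx*5,88]),(0,0,255),("tilebottom",sx))
cv2.imwrite('pics/w8m.png',im)
E
```

```text
[629.70092217 -18.47894487 131.54257205] [-1.79960721e+02 -7.74638500e-02  9.27633767e+01] [-0.03107772 -0.23519865 -1.2583663 ]
(array([-0.04, -0.08,  0.01]), array([ 0.1,  0.1, 31.5]))
('slot', -1) [237. 263.]
('tilebottom', -1) [241. 281.]
('slot', 1) [293. 263.]
('tilebottom', 1) [287. 281.]
```

View pics/w8m.png

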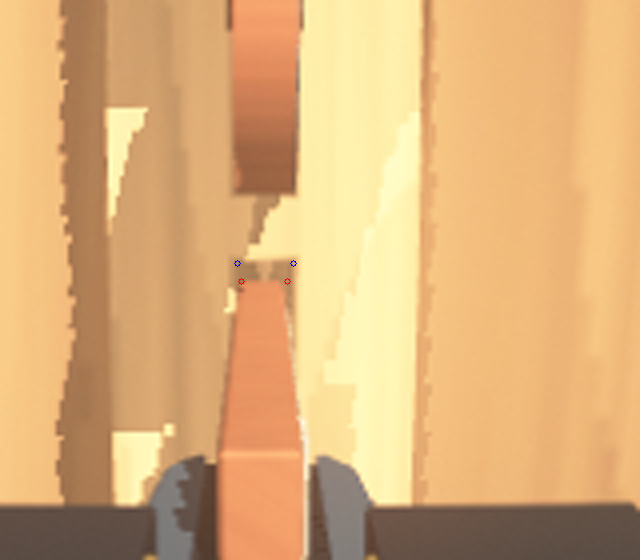

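The slot end (237–293) and the tile bottom (241–287) share the same centre line, so I'm lowering gently.

Request:
{"op": "carry_out", "data": {
  "commands": [
    [0, 0, 0, 0, 0, 3, -1],
    [0, 0, 0, 0, 0, 6, -1],
    [0, 0, 0, 0, 0, 9, -1],
    [0, 0, 0, 0, 0, 12, -1],
    [0, 0, 0, 0, 0, 14, -1],
    [0, 0, 0, 0, 0, 16, -1],
    [0, 0, 0, 0, 0, 18, -1],
    [0, 0, 0, 0, 0, 20, -1],
    [0, 0, 0, 0, 0, 20, -1],
    [0, 0, 0, 0, 0, 20, -1]
  ]
}}

```text
time_s: 14.5
ee_pos: [629.7, -18.4, 111.6]
ee_rot: [-180.0, -0.1, 92.8]
force: [0.1, -0.1, -1.9]
gripper_width: 10.1
gripper_force: 20.0
```

Request:
{"op": "carry_out", "data": {
  "commands": [
    [0, 0, 0, 0, 0, 2, -1],
    [0, 0, 0, 0, 0, 4, -1],
    [0, 0, 0, 0, 0, 6, -1],
    [0, 0, 0, 0, 0, 7, -1],
    [0, 0, 0, 0, 0, 8, -1],
    [0, 0, 0, 0, 0, 9, -1],
    [0, 0, 0, 0, 0, 9, -1],
    [0, 0, 0, 0, 0, 9, -1]
  ]
}}

```text
time_s: 15.3
ee_pos: [629.7, -18.4, 102.7]
ee_rot: [-180.0, -0.1, 92.8]
force: [0.0, 0.1, -1.3]
gripper_width: 9.8
gripper_force: 20.0
```

Request:
{"op": "carry_out", "data": {
  "commands": [
    [0, 0, 0, 0, 0, 1, -1],
    [0, 0, 0, 0, 0, 2, -1],
    [0, 0, 0, 0, 0, 3, -1],
    [0, 0, 0, 0, 0, 3, -1],
    [0, 0, 0, 0, 0, 3, -1]
  ]
}}

```text
time_s: 15.8
ee_pos: [629.6, -18.4, 99.6]
ee_rot: [-180.0, -0.1, 92.8]
force: [0.2, 0.4, -2.1]
gripper_width: 10.0
gripper_force: 20.0
```

Request:
{"op": "carry_out", "data": {
  "commands": [
    [0, 0, 0, 0, 0, 1, -1],
    [0, 0, 0, 0, 0, 2, -1],
    [0, 0, 0, 0, 0, 2, -1],
    [0, 0, 0, 0, 0, 2, -1]
  ]
}}

```text
time_s: 16.2
ee_pos: [629.8, -18.4, 98.8]
ee_rot: [180.0, -0.1, 92.8]
force: [-1.5, 0.3, 4.9]
gripper_width: 9.8
gripper_force: 20.0
```

Contact at the expected floor height, so I'm releasing.

Request:
{"op": "carry_out", "data": {
  "commands": [
    [0, 0, 0, 0, 0, -0.5, -0.75],
    [0, 0, 0, 0, 0, -0.5, -0.7],
    [0, 0, 0, 0, 0, -0.5, -0.5],
    [0, 0, 0, 0, 0, -0.5, -0.2],
    [0, 0, 0, 0, 0, -0.5, -0.1],
    [0, 0, 0, 0, 0, -0.5, -0.1],
    [0, 0, 0, 0, 0, -20, -0.1],
    [0, 0, 0, 0, 0, -50, -0.1],
    [0, 0, 0, 0, 0, -100, -0.1],
    [0, 0, 0, 0, 0, -140, -0.1],
    [0, 0, 0, -20, -60, -160, -0.1],
    [0, 0, 0, -20, -90, -160, -0.1],
    [0, 0, 0, -20, -90, -160, -0.1],
    [0, 0, 0, -20, -90, -160, -0.1]
  ]
}}

```text
time_s: 17.6
ee_pos: [540.5, -43.1, 258.4]
ee_rot: [179.9, -0.1, 92.7]
force: [0.0, 0.4, -0.2]
gripper_width: 40.9
gripper_force: 0.0
```

```bash
python3 - <<'E'
from h import *
s=snap('wrist','w9');print(s['ee_pos'],s['ee_rot'],s['force'],s['time_s'],s['gripper_width'])
c=cam('wrist',s);k=2.5
im=np.load('pics/w9.npz')['im'][...,::-1];x0,y0=170,20
im=cv2.resize(im[y0:y0+200,x0:x0+300],None,fx=k,fy=k,interpolation=cv2.INTER_CUBIC)
Q=R.from_euler('z',2.75,degrees=True)
for p in [(x,y,142) for x in(-5,5) for y in(-31,31)]+[(x,y,36) for x in(-6.3,6.3) for y in(-34,34)]:
    q=(proj(c,np.array([629.8,-18.3,0])+Q.apply(p))-[x0,y0]+.5)*k-.5;cv2.circle(im,tuple(int(round(v)) for v in q),3,(255,0,0),1)
cv2.imwrite('pics/w9m.png',im)
E
```

```text
[540.54232651 -43.08235328 258.3619289 ] [ 1.79928721e+02 -7.13370906e-02  9.27302731e+01] [ 0.00151461  0.36250697 -0.22365686] 17.6 40.87894921950302
```

View pics/w9m.png

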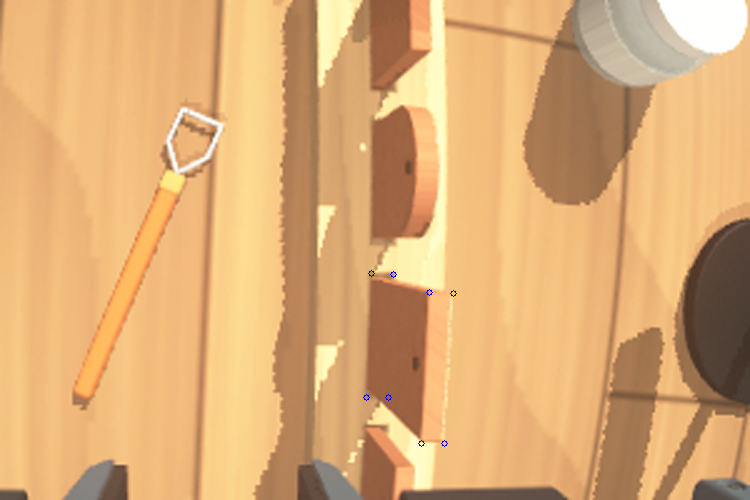

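The tile stands upright in the slot. Its top corners match the seated prediction, (430–453, 293) and (422–445, 443), and its neighbours look undisturbed.

```bash
python3 -c "
from workcell import workorder;print(workorder.job_done())"
```

```text
the job is handed in; nothing more can be done
None
```

The tall tile is standing upright in the empty slot with its glazed face the same way as the others, the dimmer is at the long mark to within about 0.5 mm by camera, and the job was handed in at about 18 s; no verdict came back.

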